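# Pack up the low end of a cylinder head

## Task

The cylinder head lies low at one end, because one of its two bearers is thinner than the other. Take the pry bar, lever the low end up over the round-topped block and park the bar's steel end cap under the arm of the holdfast so that it keeps the head up; slip the flat steel packer along the low bearer well in under the head, then take the bar again, swing it out of the holdfast, let the head down gently with it on the packer so that it sits level, and draw the bar out clear of the head. Lift the head only with the bar, do not ram the bar or the packer or shove the head along its bearers, and leave the other things on the bench alone.

Things in the scene. Friction and masses are not known exactly. Their poses are not given: they have to be found in the camera images.
- bearers: Two grey bars fixed on the bench along this frame's x; origin on the bench midway between, under the head's middle. LOW one: centre line y = -108, 40 wide, top z = 44, from x = -205 to 100 mm; the packer slides in along it from its free -x end (robot's side). HIGH one: y = +108, 40 wide, top z = 50. The bar enters from -y at x = 0 and butts on the low bearer's side at y = -128.
- head: Aluminium cylinder head 150 (x) x 300 (y) x 76 mm, valve gear up to 116; 7.5 to 10.5 kg, loose on the bearers, square to and centred on them. Origin: centre of the flat underside. Low end at -y: overhangs the low bearer by 22 mm, free below down to the bench. Starts 0.028 rad out of level; level once packed. About 30 to 50 N under the low end lifts it.
- head_low_end (a point): Middle of the lower edge of the head's low end (head x = 0, y = -150 mm). 43 mm above the bench at the start; with the bar level over the block about 54 mm, the gap over the low bearer then being about 9 mm.
- bar: Pry bar, 0.6 kg, 395 mm, loose. Origin on its centre line in the handle, x to the blade tip. Black handle 26 x 26 mm, x = -55 to 70; round steel end cap 18 mm across, x = -90 to -55; shank 12 x 12, x = 70 to 265; blade 22 wide (y), 6 thick (z), x = 265 to 305. Lying flat its origin is 13 mm up. Centre of mass x = 55.
- bar_grip (a point): Point on the bar's centre line near the front of the handle, bar x = 50 mm: a good place to grip, across the 26 mm width.
- bar_tip (a point): Blade tip on the bar's centre line, bar x = 305 mm.
- bar_cap (a point): Middle of the bar's round end cap on the centre line, bar x = -72.5 mm.
- block: Fulcrum block, steel, 50 mm (x, across the bar) x 30 mm (y, along the bar), its top half-round (radius 15 mm) with the ridge along x, 45 mm above the bench. Loose, 0.45 kg, standing in front of the head's low end. Origin: centre of its underside. With the bar level on it the bar's centre line is 51 mm up.
- packer: Flat steel packing strip 120 (x) x 34 (y) x 6 mm, 0.19 kg, lying flat on the bench. Origin: centre of its underside; both ends are alike.
- holdfast: Bench holdfast, fixed: upright 12 mm round post on a 40 mm collar 6 mm high; at the top a level 12 mm round arm along this frame's -x, its open end 32 mm from the post's axis, its underside 63 mm above the bench. Origin: foot of the post. The bar's cap is pressed down below the arm's height beside its open end and swung under it, towards +x.
- holdfast_lip (a point): Point on the underside of the holdfast's arm, 22 mm from the post's axis and 63 mm up: the cap's top (9 mm above the bar's centre line) is to bear here.
- socket_short: Bystander: steel socket, 32 mm across, 38 mm high, standing. Origin: centre of underside.
- socket_deep: Bystander: deep steel socket, 28 mm across, 70 mm high, standing. Origin: centre of underside.
- socket_wide: Bystander: wide steel socket, 42 mm across, 48 mm high, standing behind the low bearer. Origin: centre of underside.
- wrench: Bystander: combination wrench 210 mm long, 9 mm thick, lying flat. Origin: middle, underside.
- spray_can: Bystander: spray can 60 mm across, 165 mm high, standing. Origin: centre of underside.
- bolt_tin: Bystander: small open tin 80 mm across, 55 mm high. Origin: centre of underside.
- hammer: Bystander: hammer lying flat, 260 mm long. Origin: under the handle.

How it is judged:
On the way, in this order (a step that is already met when the one before it is completed fails the run):
1. the head's low end is levered well up off its bearer by the bar over the block (height (world z) of head_low_end above 0.0515 m and contact force between bar and head above 5 N and contact force between bar and block above 5 N), for 0.1 s.
2. the bar stays parked under the holdfast's arm, out of the hand, and keeps the head up (height (world z) of head_low_end above 0.0505 m and contact force between bar and holdfast above 1 N and contact force between the fingers and bar below 0.5 N), for 0.2 s.
3. the packer is slipped in between the raised head and the low bearer (height (world z) of head_low_end above 0.0505 m and x of packer in the frame of bearers above -0.097 m and z of packer in the frame of bearers between 0.042 and 0.049 m), for 0.1 s.
4. the bar, in the hand, out of the holdfast and still under the head, has let the head down on the packer (contact force between the fingers and bar above 2 N and contact force between bar and holdfast below 0.5 N and contact force between head and packer above 8 N and y of bar_tip in the frame of bearers above -0.147 m), for 0.1 s.
At the end, for the whole second after the job is handed in: Head at rest, level within 0.012 rad, its low end borne by the packer (over 15 N), which lies on the low bearer within 14 mm of its centre line and at least 38 mm in under the head (centre 30 to 97 mm to -x of the bearers' middle); bar at rest, its tip out clear of the head (angle between head's own z axis and vertical below 0.012 rad and contact force between packer and head above 15 N and contact force between packer and bearers above 15 N and x of packer in the frame of bearers between -0.097 and -0.03 m and y of packer in the frame of bearers between -0.122 and -0.094 m and contact force between bar and head below 0.3 N and y of bar_tip in the frame of bearers below -0.152 m and linear speed of head below 0.01 m/s and linear speed of bar below 0.02 m/s); the robot touches nothing.
It fails at once if the hand or arm pushes on the head (over 5 N) (contact force between the arm and head above 5 N).
It fails at once if the bar is rammed against the bearer (over 40 N) (contact force between bar and bearers above 40 N).
It fails at once if the packer is rammed against the head or the head is let fall (over 85 N on the packer or 170 N on the bearers) (contact force between head and packer above 85 N or contact force between head and bearers above 170 N).
It fails at once if the head is shoved along its bearers (over 12 mm) (distance of head from where it was at the start of the episode above 0.013 m).
It fails at once if a bystander is disturbed (over 30 mm) (distance of any of socket_short, socket_deep, socket_wide, wrench, spray_can, bolt_tin, hammer from where it was at the start of the episode above 0.03 m).
It also fails if it takes over 72 s, if anything falls off the work surface, if the arm or the gripper's body presses on something with over 40 N, if the wrist force passes 120 N, or if a joint passes its speed limit or range.

## Robot

A 6-joint arm with a two-finger parallel gripper is mounted at the origin on the work surface. World frame = base frame: x ahead of the robot, y to its left, z up, the work surface at z = 0. Lengths are in m, angles in rad, forces in N, time in s.
With the tool pointing down it reaches from about 0.35 to 0.775 m from the base axis. Payload 5.5 kg.
Tool frame: the origin (TCP) lies midway between the tips of the shut fingers; the grasp point (between the pads) lies 19 mm behind it; z points along the fingers, y is the line along which they close (so a half turn about z gives the same grasp; the last joint's range is limited). The gripper opens to 85 mm and grips with 20 to 120 N. Pads are 22 mm wide; open, the fingers measure 114 mm over their backs; the gripper's body (76 mm by 85 mm) begins 54 mm behind the grasp point. The pads swing forward as they close: fully open they stand 13 mm farther back than shut.
Start: joints at [1.155, 0.313, 0.046, 1.304, 0, 1.431], TCP at [0.157, 0.553, 0.231] pointing down, gripper open.
Joint ranges: [-2.76, 2.76], [-0.86, 1.69], [-1.03, 1.26], [-2.2, 2.34], [-1.47, 1.5], [-3.14, 3.14]. Speed limits (rad/s): [2.57, 2.57, 3.14, 3.14, 3.14, 3.14].

## Interface

Orientations are given as a unit quaternion [w, x, y, z].
In Python, from workcell import telemetry, imaging, env gives the robot as it stands. The module is installed in compiled form; this text tells all that it offers.
- The arm moves only by the tool step_arm, never from a script. Its argument "moves" is a list of rows, each a list of 3 entries, a list of its own where there are three numbers: the shift along the tool's x, y, z in mm, then the turn, a rotation vector about the tool's x, y, z in rad, then the finger opening in mm, from 0 to 85.4. A call has 1 to 8 rows; each row is the pose to reach, as a shift and turn from the pose commanded when the call began, along the tool's axes at that moment; what a row does not reach only later rows make up. A row lasts 1/12 s, in which the tool goes at most 41.7 mm and 7.16 degrees, less where a joint would pass 70% of its speed; a pose out of reach is approached as far as the arm can. A call with a gripper value outside its range is refused whole. The fingers move at their own pace and stop on an object; "grip_force" is the grip in N (left out, the last holds). Time passes only in rows, so rows that repeat a pose let the fingers close. It gives the time, the measured TCP pose, the force, the opening and the grip force at its end, in the units of the state.
- telemetry.get_state(): the state, without advancing time (a new reading comes with each control period).
- imaging.read_camera(name): name is "scene" or "top" or "wrist"; returns the picture (480x640x3 uint8, red, green, blue); there is no depth.
- imaging.camera_params(name): a dict with "camera_matrix" (3x3 intrinsics, pixels), "D" ([k1, k2, p1, p2, k3] as OpenCV has them; the pictures are not rectified), "pose" (4x4, takes a point from camera to world coordinates). Camera axes: x right, y up, looking along -z (the intrinsics and any distortion apply to the point x, -y, -z); pixel columns grow to the right and rows downward; lengths in m; the calibration is good to about 2 mm. A picture is of the moment at which its call begins: read the wrist's pose just before it. camera_params takes no time and is no camera call; for the wrist camera it gives the pose at the moment of the call.
- env.hand_in(): hands the job in; it is judged then, once.
The state is a dict: "clock": time; "joint_pos": joint angles; "qvel": joint speeds; "tau": joint torques, N m; "tcp_pos": TCP position; "orientation": TCP orientation; "wrist_force": force on the tool from outside, world axes, zero at the start; "ft_torque": the same for the moment, N m; "finger_gap": finger opening in m; "grip_force": force on a finger pad.
Only numpy, scipy, OpenCV 4.12 (cv2) and the standard library are available. Lean on these libraries where they do the work, as an engineer would, in place of code of your own. Each camera call takes 0.05 s, during which the arm holds its last target. There are 200 camera calls.

## Working session

There is one attempt and no reset: what is moved stays moved. The work goes in short steps, Python scripts to look and compute and a tool call to move; the robot and the scene stay as the last step left them, time stands still between calls to the robot, and variables do not carry over. Pictures are saved under pics/ and viewed, at most 11 in all, crops included, and the job is handed in when it is done.

Besides the shell and the picture viewer there is one more tool, called after "Request:" by a JSON object that holds its "api" and its "payload". step_arm: Moves the arm, as the interface text tells. Its arguments: {"type":"object","properties":{"moves":{"type":"array"},"grip_force":{"type":"number"}},"required":["moves"]}

```bash
mkdir -p pics && cat > h.py <<'E'
import numpy as np, cv2
from workcell import telemetry, imaging, env
from scipy.spatial.transform import Rotation as R
def ray(name,uv,P=None):
    p=imaging.camera_params(name); K=np.array(p["camera_matrix"]);D=np.array(p["D"],float);T=np.array(p["pose"]) if P is None else P
    n=cv2.undistortPoints(np.array(uv,float).reshape(-1,1,2),K,D).reshape(-1,2)
    d=np.c_[n[:,0],-n[:,1],-np.ones(len(n))]@T[:3,:3].T
    return T[:3,3],d
def onplane(name,uv,z,P=None):
    o,d=ray(name,uv,P); return o+d*((z-o[2])/d[:,2])[:,None]
def proj(name,X,P=None):
    p=imaging.camera_params(name); K=np.array(p["camera_matrix"]);D=np.array(p["D"],float);T=np.array(p["pose"]) if P is None else P
    c=(np.array(X,float).reshape(-1,3)-T[:3,3])@T[:3,:3]; c=c*[1,-1,-1]
    return cv2.projectPoints(c,np.zeros(3),np.zeros(3),K,D)[0].reshape(-1,2)
def grab(name,fn):
    im=imaging.read_camera(name); cv2.imwrite(fn,im[:,:,::-1]); return im
def tool():
    s=telemetry.get_state(); q=s["orientation"]; return np.array(s["tcp_pos"]),R.from_quat([q[1],q[2],q[3],q[0]]),s
E
python3 - <<'E'
from h import *
np.set_printoptions(precision=4,suppress=True)
for n in ["top","scene"]:
    grab(n,f"pics/{n}0.png"); print(n,np.array(imaging.camera_params(n)["pose"]))
t,r,s=tool(); print(t,r.as_matrix(),s)
E
```

```text
top [[ 0.0047  0.992  -0.1261  0.4252]
 [-0.9996  0.0013 -0.0275 -0.001 ]
 [-0.0271  0.1262  0.9916  1.2782]
 [ 0.      0.      0.      1.    ]]
scene [[-0.2883 -0.6306  0.7205  1.2894]
 [ 0.9574 -0.202   0.2062  0.2257]
 [ 0.0155  0.7493  0.662   0.7454]
 [ 0.      0.      0.      1.    ]]
[0.1564 0.5528 0.2305] [[-0.9622  0.2723 -0.0007]
 [ 0.2723  0.9622 -0.0016]
 [ 0.0002 -0.0017 -1.    ]] {'clock': 0.1, 'joint_pos': array([ 1.1554,  0.3139,  0.0451,  1.3036, -0.    ,  1.4312]), 'qvel': array([-0.0004, -0.0023,  0.0042,  0.0023, -0.0014, -0.0004]), 'tau': array([  0.0036, -48.1726,  29.9243,   0.0127,  -0.0001,  -0.    ]), 'tcp_pos': array([0.1564, 0.5528, 0.2305]), 'orientation': array([-0.0002,  0.1374,  0.9905, -0.0008]), 'wrist_force': array([-0.0801,  0.6806, -1.1038]), 'ft_torque': array([-0.0246, -0.0115, -0.0067]), 'grip_force': 0.0, 'finger_gap': 0.08547522334176996}
```

View pics/top0.png

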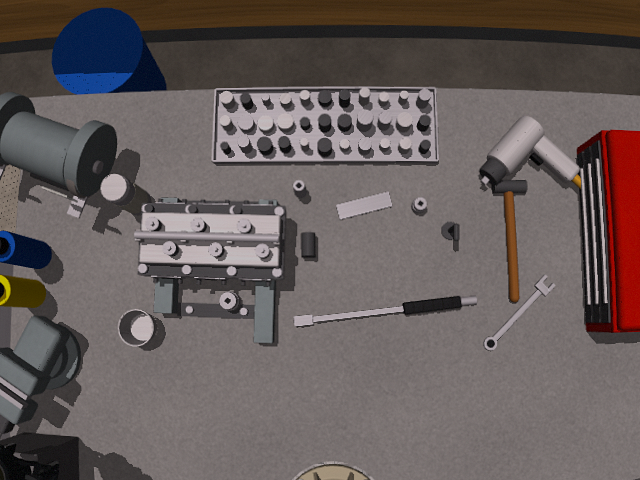

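View pics/scene0.png

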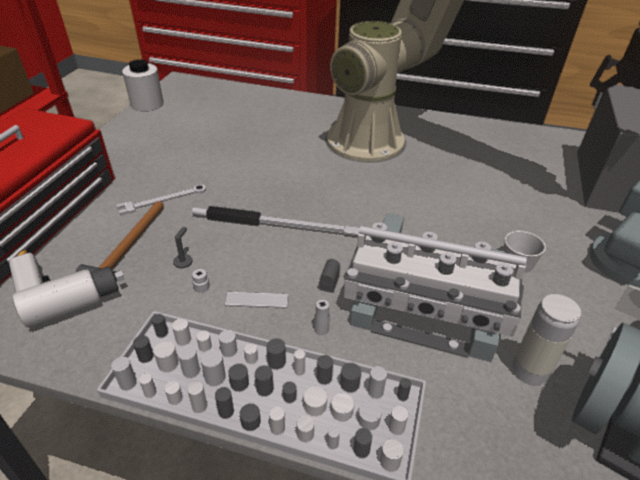

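The top view shows the head at about (212,240), with the low bearer at u≈265 and its free end near (265,340). The block is at (309,244), the holdfast at (452,232) and the packer at (364,206). The bar runs from its tip at (296,321) to its cap at (476,300). I'll measure these with masks.

```bash
python3 - <<'E'
from h import *
im=cv2.imread("pics/top0.png")
c=cv2.resize(im[180:355,130:490],None,fx=2.2,fy=2.2,interpolation=cv2.INTER_CUBIC); cv2.imwrite("pics/topc.png",c)
np.set_printoptions(precision=4,suppress=True)
g=cv2.cvtColor(im,cv2.COLOR_BGR2GRAY)
def comp(x0,y0,x1,y1,lo,hi,z,nm):
    m=np.zeros_like(g); m[y0:y1,x0:x1]=((g[y0:y1,x0:x1]>=lo)&(g[y0:y1,x0:x1]<=hi))*255
    n,l,st,ce=cv2.connectedComponentsWithStats(m)
    i=1+np.argmax(st[1:,4]); pts=np.argwhere(l==i)[:,::-1]
    b=cv2.boxPoints(cv2.minAreaRect(pts.astype(np.float32)))
    print(nm,st[i],ce[i],"c",onplane("top",[ce[i]],z)[0]);print(onplane("top",b,z))
print(g[150:160,380],g[206,364],g[244,309],g[305,435],g[330,265],g[320,340])
comp(330,185,400,225,140,255,.006,"packer")
comp(295,225,322,262,0,75,.04,"block")
comp(395,285,470,320,0,60,.022,"handle")
comp(285,310,405,335,140,255,.013,"shank")
comp(462,285,485,310,140,255,.013,"cap")
comp(435,215,465,255,0,80,.06,"hold")
E
```

```text
[105 166 169 166 163 164 163 167 165 166] 167 65 32 118 51
packer [336 192  56  27 800] [363.57   204.7075] c [ 0.6714 -0.0659  0.006 ]
[[ 0.6723 -0.0043  0.006 ]
 [ 0.7029 -0.1198  0.006 ]
 [ 0.6707 -0.1275  0.006 ]
 [ 0.6403 -0.0125  0.006 ]]
block [301 232  17  30 455] [309.1011 246.4044] c [0.5749 0.0517 0.04  ]
[[0.6058 0.0692 0.04  ]
 [0.6058 0.0351 0.04  ]
 [0.5439 0.0348 0.04  ]
 [0.5438 0.0686 0.04  ]]
handle [395 296  68  20 801] [431.5268 305.4994] c [ 0.4506 -0.2091  0.022 ]
[[ 0.4561 -0.1285  0.022 ]
 [ 0.4723 -0.2729  0.022 ]
 [ 0.4423 -0.2759  0.022 ]
 [ 0.4263 -0.1318  0.022 ]]
shank [294 310 110  16 597] [337.3132 316.0704] c [ 0.4283 -0.0084  0.013 ]
[[ 0.4278  0.0862  0.013 ]
 [ 0.4543 -0.1477  0.013 ]
 [ 0.4334 -0.1499  0.013 ]
 [ 0.407   0.0837  0.013 ]]
cap [462 298  15   5  54] [469.1481 299.7593] c [ 0.4628 -0.2928  0.013 ]
[[ 0.4653 -0.2766  0.013 ]
 [ 0.4677 -0.3079  0.013 ]
 [ 0.4602 -0.3084  0.013 ]
 [ 0.4578 -0.2771  0.013 ]]
hold [441 222  19  30 343] [451.2624 233.4606] c [ 0.6002 -0.2471  0.06  ]
[[ 0.5644 -0.2227  0.06  ]
 [ 0.6255 -0.2265  0.06  ]
 [ 0.6241 -0.2645  0.06  ]
 [ 0.5629 -0.2604  0.06  ]]
```

View pics/topc.png

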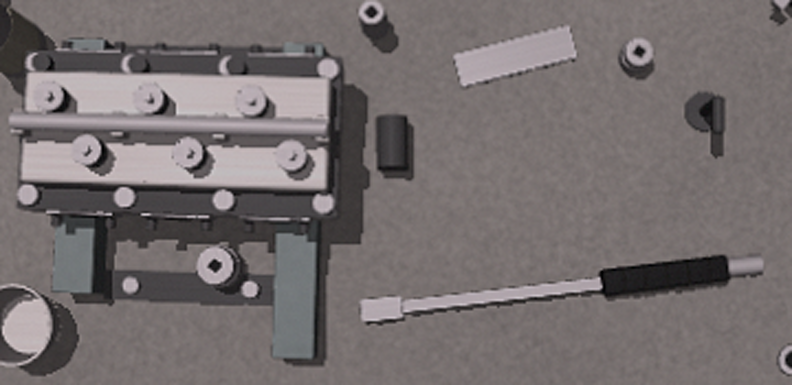

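```bash
python3 - <<'E'
from h import *
np.set_printoptions(precision=4,suppress=True)
f=lambda L:[(130+a/2.2,180+b/2.2) for a,b in L]
low=onplane("top",f([(273,357),(314,357),(277,225),(318,225)]),.044);print(low)
hi=onplane("top",f([(53,291),(95,292),(55,220),(97,220)]),.050);print(hi)
print("head top",onplane("top",f([(340,60),(335,215),(18,210),(25,55)]),.076+.045))
print("hold collar",onplane("top",f([(700,110)]),.006)," arm",onplane("top",f([(718,97),(717,132),(716,155)]),.069), "shadow",onplane("top",f([(716,155)]),0))
print("sockets",onplane("top",f([(371,13),(638,52),(217,265)]),.05))
print(imaging.camera_params("wrist")["pose"])
E
```

```text
[[0.3724 0.1654 0.044 ]
 [0.3729 0.1262 0.044 ]
 [0.4981 0.1632 0.044 ]
 [0.4983 0.1238 0.044 ]]
[[0.4322 0.3801 0.05  ]
 [0.4319 0.3382 0.05  ]
 [0.5009 0.3802 0.05  ]
 [0.5013 0.3382 0.05  ]]
head top [[0.644  0.098  0.121 ]
 [0.5028 0.1008 0.121 ]
 [0.5054 0.3938 0.121 ]
 [0.65   0.3935 0.121 ]]
hold collar [[ 0.6156 -0.2514  0.006 ]]  arm [[ 0.6187 -0.2566  0.069 ]
 [ 0.5852 -0.2548  0.069 ]
 [ 0.5633 -0.2533  0.069 ]] shadow [[ 0.5712 -0.2677  0.    ]]
sockets [[ 0.7037  0.0745  0.05  ]
 [ 0.6655 -0.1837  0.05  ]
 [ 0.4592  0.2196  0.05  ]]
[[ 0.2729 -0.9149 -0.2973  0.0791]
 [ 0.962   0.2591  0.0857  0.574 ]
 [-0.0013 -0.3094  0.9509  0.3729]
 [ 0.      0.      0.      1.    ]]
```

```bash
cat >> h.py <<'E'
def goal(pos,yaw,pitch=0,show=True,cmd=None):
    """pitch>0: tool x points down by pitch. prints shift mm, rotvec"""
    t,r,s=tool()
    if cmd is not None: t,r=cmd
    ca,sa=np.cos(yaw),np.sin(yaw); x=np.array([np.cos(pitch)*ca,np.cos(pitch)*sa,-np.sin(pitch)])
    y=np.array([sa,-ca,0]); z=np.cross(x,y); M=R.from_matrix(np.c_[x,y,z])
    sh=r.inv().apply(np.array(pos)-t)*1000; rv=(r.inv()*M).as_rotvec()
    print("shift",np.round(sh,1),"rv",np.round(rv,4),"clock",round(s["clock"],2)); return sh,rv
E
python3 - <<'E'
from h import *
goal([.42,.2,.24],np.radians(130))
goal([.447,-.169,.15],np.radians(96.8))
E
```

```text
shift [-349.7 -267.8   -9.1] rv [-1.700e-03  3.000e-04  5.969e-01] clock 0.1
shift [-476.2 -615.3   81.4] rv [-1.6000e-03  8.0000e-04  1.1764e+00] clock 0.1
```

Request:
{"api": "step_arm", "payload": {"moves": [[[-350, -268, -9], [0, 0, 0.6], 60], [[-350, -268, -9], [0, 0, 0.6], 60], [[-350, -268, -9], [0, 0, 0.6], 60], [[-350, -268, -9], [0, 0, 0.6], 60], [[-350, -268, -9], [0, 0, 0.6], 60], [[-350, -268, -9], [0, 0, 0.6], 60], [[-350, -268, -9], [0, 0, 0.6], 60], [[-350, -268, -9], [0, 0, 0.6], 60]]}}

```text
clock: 0.77
tcp_pos: [0.3565, 0.2844, 0.238]
orientation: [-0.0, 0.424, 0.906, -0.0]
wrist_force: [-0.2, 0.4, 0.3]
finger_gap: 0.0599
grip_force: 0.0
```

```bash
python3 - <<'E'
from h import *
goal([.447,-.169,.15],np.radians(96.8))
E
```

```text
shift [-406.2 -221.    88. ] rv [-2.000e-04 -1.000e-04  5.767e-01] clock 0.77
```

Request:
{"api": "step_arm", "payload": {"moves": [[[-406, -221, 88], [0, 0, 0.57], 60], [[-406, -221, 88], [0, 0, 0.57], 60], [[-406, -221, 88], [0, 0, 0.57], 60], [[-406, -221, 88], [0, 0, 0.57], 60], [[-406, -221, 88], [0, 0, 0.57], 60], [[-406, -221, 88], [0, 0, 0.57], 60], [[-406, -221, 88], [0, 0, 0.57], 60], [[-406, -221, 88], [0, 0, 0.57], 60]]}}

```text
clock: 1.43
tcp_pos: [0.4196, -0.0368, 0.1753]
orientation: [-0.0, 0.662, 0.75, 0.0]
wrist_force: [1.7, 1.0, 0.1]
finger_gap: 0.0602
grip_force: 0.0
```

```bash
python3 - <<'E'
from h import *
goal([.447,-.169,.15],np.radians(96.8))
E
```

```text
shift [-134.6   10.7   25.3] rv [ 0.0001 -0.0002  0.0061] clock 1.43
```

Request:
{"api": "step_arm", "payload": {"moves": [[[-130, 10, 25], [0, 0, 0], 60], [[-130, 10, 25], [0, 0, 0], 60], [[-130, 10, 25], [0, 0, 0], 60], [[-130, 10, 25], [0, 0, 0], 60], [[-130, 10, 25], [0, 0, 0], 60], [[-130, 10, 25], [0, 0, 0], 60]]}}

```text
clock: 1.93
tcp_pos: [0.4453, -0.1623, 0.1502]
orientation: [-0.001, 0.662, 0.749, 0.0]
wrist_force: [-0.1, 1.7, -0.3]
finger_gap: 0.0596
grip_force: 0.0
```

```bash
python3 - <<'E'
from h import *
np.set_printoptions(precision=4,suppress=True)
goal([.447,-.169,.01],np.radians(96.8))
im=grab("wrist","pics/w1.png")
print(imaging.camera_params("wrist")["pose"],proj("wrist",[[.447,-.169,.013],[.417,.085,.013]]))
E
```

```text
shift [ -7.1   1.  140.2] rv [-0.0014 -0.0018  0.0048] clock 1.93
[[ 0.9923 -0.1186 -0.0369  0.4348]
 [ 0.1242  0.9439  0.306  -0.0835]
 [-0.0014 -0.3082  0.9513  0.293 ]
 [ 0.      0.      0.      1.    ]] [[ 313.26    226.0953]
 [ 316.6141 -157.6972]]
```

View pics/w1.png

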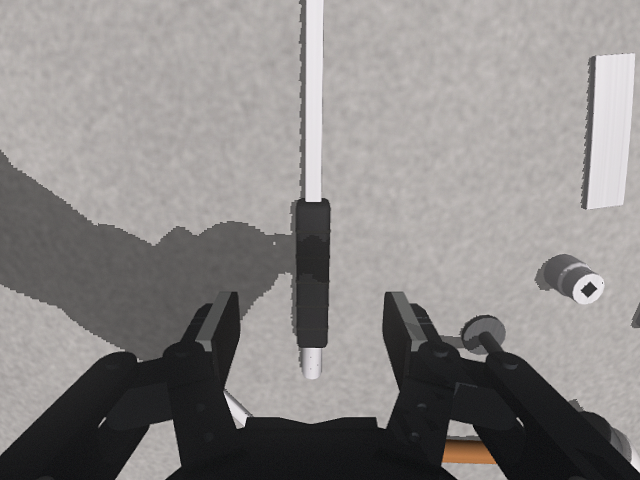

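Wrist view: the handle's front edge is at (314,200) and its rear at (312,347). The packer runs from (597,55)-(635,55) down to (588,209)-(625,205), and the holdfast's disc is at (487,333).

```bash
python3 - <<'E'
from h import *
np.set_printoptions(precision=4,suppress=True)
print("handle front/rear (top)",onplane("wrist",[(314,200),(312,347)],.026),"shank",onplane("wrist",[(314,10),(313.5,195)],.019))
print("cap end",onplane("wrist",[(312.5,378)],.013))
print("packer",onplane("wrist",[(597,55),(635,55),(625,205),(588,209)],.006))
print("collar",onplane("wrist",[(487,333)],.006),"sock",onplane("wrist",[(588,289)],.038))
E
```

```text
handle front/rear (top) [[ 0.4445 -0.1452  0.026 ]
 [ 0.4588 -0.2703  0.026 ]] shank [[ 0.4284 -0.0189  0.019 ]
 [ 0.4439 -0.1431  0.019 ]]
cap end [[ 0.4646 -0.3126  0.013 ]]
packer [[ 0.6398 -0.0126  0.006 ]
 [ 0.6716 -0.0062  0.006 ]
 [ 0.7034 -0.1201  0.006 ]
 [ 0.6705 -0.128   0.006 ]]
collar [[ 0.6159 -0.2517  0.006 ]] sock [[ 0.6681 -0.1857  0.038 ]]
```

Request:
{"api": "step_arm", "payload": {"moves": [[[-3, 1, 40], [0, 0, 0], 60], [[-3, 1, 80], [0, 0, 0], 60], [[-3, 1, 115], [0, 0, 0], 60], [[-3, 1, 138], [0, 0, 0], 60], [[-3, 1, 146], [0, 0, 0], 60], [[-3, 1, 146], [0, 0, 0], 60], [[-3, 1, 146], [0, 0, 0], 60]]}}

```text
clock: 2.57
tcp_pos: [0.4479, -0.1646, 0.0057]
orientation: [0.0, 0.661, 0.75, 0.0]
wrist_force: [-0.1, -0.1, 0.2]
finger_gap: 0.0598
grip_force: 0.0
```

Request:
{"api": "step_arm", "payload": {"moves": [[[0, 0, 0], [0, 0, 0], 20], [[0, 0, 0], [0, 0, 0], 20], [[0, 0, 0], [0, 0, 0], 20], [[0, 0, 0], [0, 0, 0], 20], [[0, 0, 0], [0, 0, 0], 20], [[0, 0, 0], [0, 0, 0], 20]], "grip_force": 100}}

```text
clock: 3.07
tcp_pos: [0.4483, -0.166, 0.0067]
orientation: [0.001, 0.662, 0.75, 0.0]
wrist_force: [-1.7, 1.5, 9.9]
finger_gap: 0.024
grip_force: 98.4
```

```bash
cat >> h.py <<'E'
LT,HZ=.2556,.0063
def bar_goal(tip,yawdeg,pitch):
    yaw=np.radians(yawdeg);x=np.array([np.cos(pitch)*np.cos(yaw),np.cos(pitch)*np.sin(yaw),-np.sin(pitch)])
    z=np.cross(x,[np.sin(yaw),-np.cos(yaw),0]); p=np.array(tip)-LT*x+HZ*z
    print("tcp",np.round(p,4)); return goal(p,yaw,pitch)
def bar_now():
    t,r,s=tool();M=r.as_matrix();tip=t+LT*M[:,0]-HZ*M[:,2];cap=t-(LT-.3775+.0)*-1*0*M[:,0]-HZ*M[:,2]-(.3775-LT)*M[:,0]
    print("tip",np.round(tip,4),"cap",np.round(cap,4),"yaw",np.round(np.degrees(np.arctan2(M[1,0],M[0,0])),2),"pitch",np.round(np.arcsin(-M[2,0]),4),"t",round(s["clock"],2),"F",np.round(s["wrist_force"],1),"gap",round(s["finger_gap"],4))
E
python3 - <<'E'
from h import *
bar_now()
bar_goal([.5785,.075,.086],87.5,.34)
E
```

```text
tip [0.4165 0.0876 0.0126] cap [ 0.4635 -0.287   0.0132] yaw 97.15 pitch 0.0016 t 3.07 F [-1.7  1.5  9.9] gap 0.024
tcp [ 0.5679 -0.1678  0.1653]
shift [ -16.9  118.7 -158.3] rv [ 0.0308 -0.3378  0.1664] clock 3.07
```

Request:
{"api": "step_arm", "payload": {"moves": [[[0, 0, -40], [0, 0, 0], 20], [[0, 0, -80], [0, 0, 0], 20], [[-5, 20, -120], [0, 0, 0.05], 20], [[-10, 50, -158], [0.01, -0.1, 0.1], 20], [[-17, 90, -158], [0.02, -0.2, 0.166], 20], [[-17, 119, -158], [0.03, -0.3, 0.166], 20], [[-17, 119, -158], [0.031, -0.338, 0.166], 20], [[-17, 119, -158], [0.031, -0.338, 0.166], 20]]}}

```text
clock: 3.73
tcp_pos: [0.5685, -0.1646, 0.1612]
orientation: [0.115, 0.71, 0.684, -0.123]
wrist_force: [-2.5, 1.1, -6.5]
finger_gap: 0.0236
grip_force: 101.9
```

```bash
python3 - <<'E'
from h import *
grab("top","pics/top1.png"); grab("scene","pics/scene1.png")
bar_now()
bar_goal([.5785,.075,.047],87.5,.34)
t=cv2.imread("pics/top1.png"); s=cv2.imread("pics/scene1.png")
a=cv2.resize(t[180:340,240:500],(780,480),interpolation=cv2.INTER_CUBIC); cv2.imwrite("pics/t1c.png",a)
print(proj("top",[[.5785,.075,.086]]))
E
```

```text
tip [0.5759 0.0769 0.083 ] cap [ 0.5618 -0.2792  0.2076] yaw 87.73 pitch 0.3365 t 3.83 F [-2.  -0.4 -6.3] gap 0.0236
tcp [ 0.5679 -0.1678  0.1263]
shift [10.2  2.  33.6] rv [-0.0053 -0.0035  0.0038] clock 3.83
[[296.78542898 241.94543905]]
```

View pics/t1c.png

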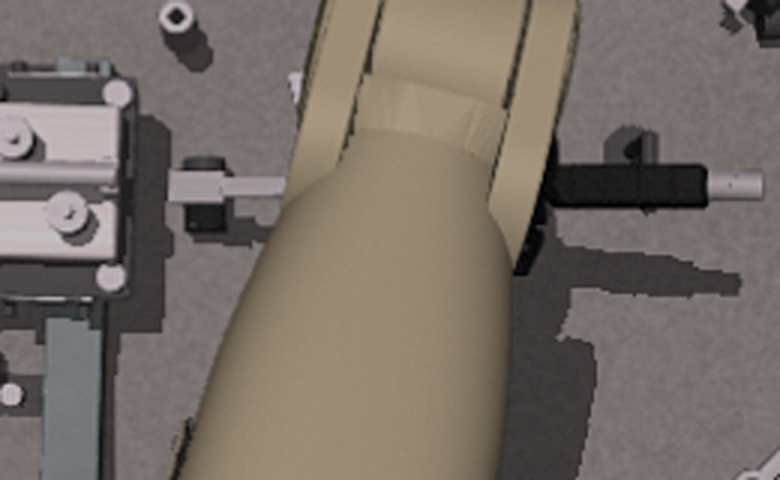

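The tip is at crop (170,186), where it was predicted, with the block centred at crop (207,194). Next I lower the bar.

Request:
{"api": "step_arm", "payload": {"moves": [[[5, 2, 17], [0, 0, 0.004], 20], [[10, 2, 34], [0, 0, 0.004], 20], [[10, 2, 34], [0, 0, 0.004], 20], [[10, 2, 34], [0, 0, 0.004], 20]]}}

```text
clock: 4.17
tcp_pos: [0.567, -0.17, 0.1264]
orientation: [0.114, 0.714, 0.68, -0.123]
wrist_force: [-0.3, -0.6, -6.2]
finger_gap: 0.0236
grip_force: 101.7
```

```bash
python3 - <<'E'
from h import *
bar_now()
bar_goal([.5785,.119,.0308],87.5,.34)
E
```

```text
tip [0.5785 0.073  0.0477] cap [ 0.5617 -0.2829  0.1727] yaw 87.3 pitch 0.3374 t 4.17 F [-0.3 -0.6 -6.2] gap 0.0236
tcp [ 0.5679 -0.1238  0.1101]
shift [49.  -1.3  0.1] rv [-0.0066 -0.0026 -0.0033] clock 4.17
```

Request:
{"api": "step_arm", "payload": {"moves": [[[10, 0, 0], [0, 0, 0], 20], [[20, -1, 0], [0, 0, 0], 20], [[28, -1, 0], [0, 0, 0], 20], [[36, -1, 0], [0, 0, 0], 20], [[43, -1, 0], [0, 0, 0], 20], [[47, -1, 0], [0, 0, 0], 20], [[47, -1, 0], [0, 0, 0], 20], [[47, -1, 0], [0, 0, 0], 20]]}}

```text
clock: 4.83
tcp_pos: [0.5707, -0.1247, 0.1117]
orientation: [0.116, 0.713, 0.681, -0.123]
wrist_force: [-0.2, 0.4, -5.0]
finger_gap: 0.024
grip_force: 101.9
```

```bash
python3 - <<'E'
from h import *
bar_now()
for p in (.25,.15,.05,-.01):
    # rotate about fulcrum: centre-line distance 21 from (y .052,z .030); bar end beyond fulcrum
    L=.069
    tip=np.array([.5785,.052+.021*np.sin(p)+L*np.cos(p),.030+.021*np.cos(p)-L*np.sin(p)])
    print(p,tip); bar_goal(tip,87.5,p)
E
```

```text
tip [0.5817 0.1182 0.0326] cap [ 0.5655 -0.2374  0.1582] yaw 87.4 pitch 0.3392 t 4.83 F [-0.2  0.4 -5. ] gap 0.024
0.25 [0.5785     0.12405044 0.03327629]
tcp [ 0.5676 -0.1249  0.0904]
shift [ 6.7 -3.  20.2] rv [-0.0019  0.0892 -0.0018] clock 4.83
0.15 [0.5785     0.12336341 0.04045296]
tcp [ 0.5674 -0.1301  0.0724]
shift [ 7.9 -2.9 38.9] rv [-0.0018  0.1892 -0.0019] clock 4.83
0.05 [0.5785     0.12196333 0.04752519]
tcp [ 0.5674 -0.1334  0.054 ]
shift [10.9 -2.8 57.3] rv [-0.0017  0.2892 -0.002 ] clock 4.83
-0.01 [0.5785     0.12078655 0.05168894]
tcp [ 0.5674 -0.1345  0.0428]
shift [13.5 -2.8 68.2] rv [-0.0017  0.3492 -0.002 ] clock 4.83
```

Request:
{"api": "step_arm", "payload": {"moves": [[[2, -1, 10], [0, 0.045, 0], 20], [[4, -3, 20], [0, 0.09, 0], 20], [[4.5, -3, 29.5], [0, 0.14, 0], 20], [[5, -3, 39], [0, 0.189, 0], 20], [[6, -3, 48], [0, 0.24, 0], 20], [[8, -3, 57], [0, 0.29, 0], 20], [[8, -3, 57], [0, 0.29, 0], 20]]}}

```text
clock: 5.42
tcp_pos: [0.5669, -0.1336, 0.0541]
orientation: [0.013, 0.723, 0.69, -0.014]
wrist_force: [3.2, 16.5, 0.1]
finger_gap: 0.0239
grip_force: 102.9
```

```bash
python3 - <<'E'
from h import *
bar_now()
p=-.015;L=.066
bar_goal([.5785,.052+.021*np.sin(p)+L*np.cos(p),.030+.021*np.cos(p)-L*np.sin(p)],87.5,p)
E
```

```text
tip [0.5788 0.1218 0.0505] cap [ 0.5612 -0.255   0.0651] yaw 87.33 pitch 0.0388 t 5.42 F [ 3.2 16.5  0.1] gap 0.0239
tcp [ 0.5674 -0.1376  0.0419]
shift [-3.4  0.7 12.4] rv [-0.0013  0.0538 -0.0031] clock 5.42
```

Request:
{"api": "step_arm", "payload": {"moves": [[[1, 0, 4], [0, 0.018, 0], 20], [[1, 0, 8], [0, 0.036, 0], 20], [[1, 0, 13], [0, 0.054, 0], 20], [[1, 0, 13], [0, 0.054, 0], 20], [[1, 0, 13], [0, 0.054, 0], 20]]}}

```text
clock: 5.83
tcp_pos: [0.568, -0.1335, 0.0438]
orientation: [-0.003, 0.723, 0.691, 0.004]
wrist_force: [-0.4, 13.6, 6.5]
finger_gap: 0.0237
grip_force: 103.6
```

```bash
python3 - <<'E'
from h import *
bar_now()
grab("top","pics/top2.png"); s=grab("scene","pics/scene2.png")[:,:,::-1]
a=cv2.resize(s[180:400,170:540],(740,440),interpolation=cv2.INTER_CUBIC)
cv2.imwrite("pics/s2c.png",a)
E
```

```text
tip [0.5794 0.1217 0.0527] cap [ 0.5625 -0.2554  0.0489] yaw 87.43 pitch -0.0099 t 5.83 F [-0.4 13.6  6.5] gap 0.0237
```

View pics/s2c.png

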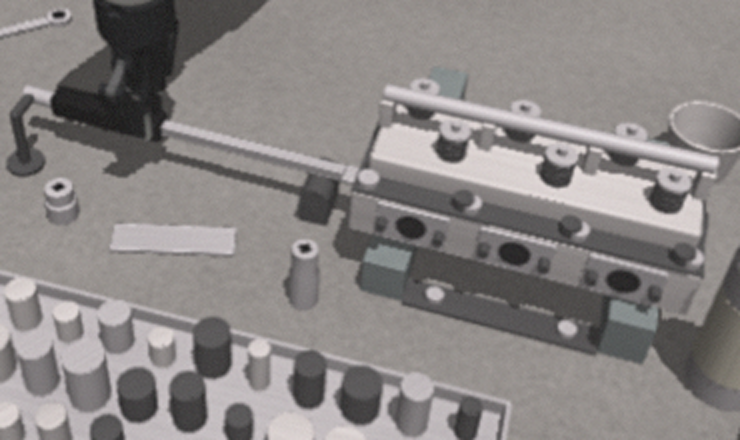

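The bar is level over the block with the head raised, and the lever load on the wrist has risen by about 12 N. The cap sits beside the holdfast arm, below it. Next I swing it under.

Request:
{"api": "step_arm", "payload": {"moves": [[[0, 4, 0], [0, 0, -0.017], 20], [[0, 8, 0], [0, 0, -0.034], 20], [[0, 12, 0], [0, 0, -0.05], 20], [[0, 16, 0], [0, 0, -0.067], 20], [[0, 20, 0], [0, 0, -0.083], 20], [[0, 21, 0], [0, 0, -0.085], 20], [[0, 21, 0], [0, 0, -0.085], 20]]}}

```text
clock: 6.52
tcp_pos: [0.5865, -0.1338, 0.0434]
orientation: [-0.005, 0.692, 0.722, 0.002]
wrist_force: [-5.3, 12.2, 7.4]
finger_gap: 0.0239
grip_force: 103.7
```

```bash
python3 - <<'E'
from h import *
bar_now()
t=grab("top","pics/top3.png")[:,:,::-1]
print(proj("top",[[.594,-.252,.063]]))
a=cv2.resize(t[200:290,280:490],(800,343),interpolation=cv2.INTER_CUBIC)
s=grab("scene","pics/scene3.png")[:,:,::-1]; b=cv2.resize(s[195:275,165:365],(625,250),interpolation=cv2.INTER_CUBIC)
o=np.zeros((593,800,3),np.uint8);o[:343]=a;o[343:,:625]=b
cv2.imwrite("pics/t3c.png",o)
E
```

```text
tip [0.5758 0.1215 0.0522] cap [ 0.5917 -0.2557  0.0485] yaw 92.41 pitch -0.0099 t 6.52 F [-5.3 12.2  7.4] gap 0.0239
[[453.91519478 236.19832879]]
```

View pics/t3c.png

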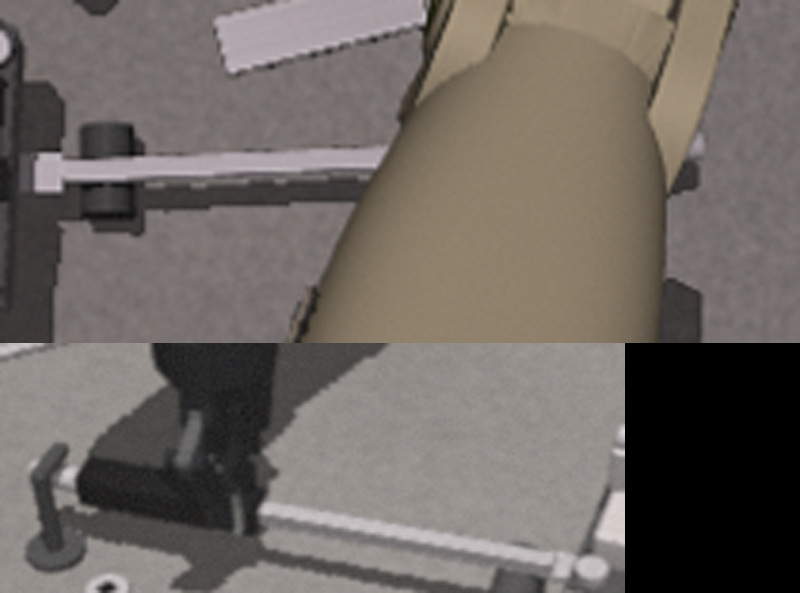

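Request:
{"api": "step_arm", "payload": {"moves": [[[0, 2, 0], [0, 0, -0.006], 20], [[0, 4, 0], [0, 0, -0.012], 20], [[0, 4, -1], [0, -0.006, -0.012], 20], [[0, 4, -2], [0, -0.012, -0.012], 20], [[0, 4, -3], [0, -0.018, -0.012], 20], [[0, 4, -4], [0, -0.023, -0.012], 20], [[0, 4, -4], [0, -0.023, -0.012], 20]]}}

```text
clock: 7.2
tcp_pos: [0.5894, -0.1339, 0.0465]
orientation: [0.003, 0.688, 0.726, -0.007]
wrist_force: [-6.8, 8.8, 3.2]
finger_gap: 0.0239
grip_force: 103.1
```

```bash
python3 -c "
from h import *
bar_now()"
```

```text
tip [0.5756 0.1214 0.0493] cap [ 0.596  -0.2555  0.0545] yaw 93.11 pitch 0.0136 t 7.2 F [-6.8  8.8  3.2] gap 0.0239
```

Request:
{"api": "step_arm", "payload": {"moves": [[[0, 0, -1], [0, 0, 0], 20], [[0, 0, -1], [0, 0, 0], 20], [[0, 0, -1], [0, 0, 0], 28], [[0, 0, -1], [0, 0, 0], 36], [[0, 0, -1], [0, 0, 0], 50], [[0, 0, -1], [0, 0, 0], 60], [[0, 0, -1], [0, 0, 0], 60], [[0, 0, -1], [0, 0, 0], 60]], "grip_force": 20}}

```text
clock: 7.87
tcp_pos: [0.5926, -0.1375, 0.0479]
orientation: [0.007, 0.689, 0.724, -0.006]
wrist_force: [-0.1, 0.8, -0.5]
finger_gap: 0.0602
grip_force: 0.0
```

Request:
{"api": "step_arm", "payload": {"moves": [[[0, 0, -20], [0, 0, 0], 60], [[0, 0, -50], [0, 0, 0], 60], [[0, 0, -90], [0, 0, 0], 60], [[0, 0, -120], [0, 0, 0], 60], [[0, 0, -120], [0, 0, 0], 60]]}}

```text
clock: 8.28
tcp_pos: [0.5958, -0.1362, 0.175]
orientation: [0.012, 0.689, 0.724, -0.004]
wrist_force: [1.1, -0.1, 0.0]
finger_gap: 0.0599
grip_force: 0.0
```

```bash
python3 - <<'E'
from h import *
bar_now()
s=grab("scene","pics/scene4.png")[:,:,::-1];t=grab("top","pics/top4.png")[:,:,::-1]
o=np.zeros((593,800,3),np.uint8)
o[:343]=cv2.resize(t[200:290,280:490],(800,343),interpolation=cv2.INTER_CUBIC); o[343:,:625]=cv2.resize(s[195:275,165:365],(625,250),interpolation=cv2.INTER_CUBIC)
cv2.imwrite("pics/s4c.png",o)
# packer: dir angle from corners
c=np.array([[.6398,-.0126],[.6716,-.0062],[.7034,-.1201],[.6705,-.128]]);d=(c[0]+c[1]-c[2]-c[3])/2;u=d/np.linalg.norm(d);a=np.degrees(np.arctan2(u[1],u[0]))
ctr=c.mean(0);g=ctr+.043*u;print(ctr,a,g); goal([*g,.08],np.radians(a))
E
```

```text
tip [0.583  0.1192 0.1755] cap [ 0.6018 -0.2578  0.1841] yaw 92.86 pitch 0.0228 t 8.28 F [ 1.1 -0.1  0. ] gap 0.0599
[ 0.671325 -0.066725] 105.24666113731908 [ 0.66001708 -0.02523849]
shift [108.4  71.9  87.4] rv [ 0.0012  0.02   -0.2161] clock 8.38
```

View pics/s4c.png

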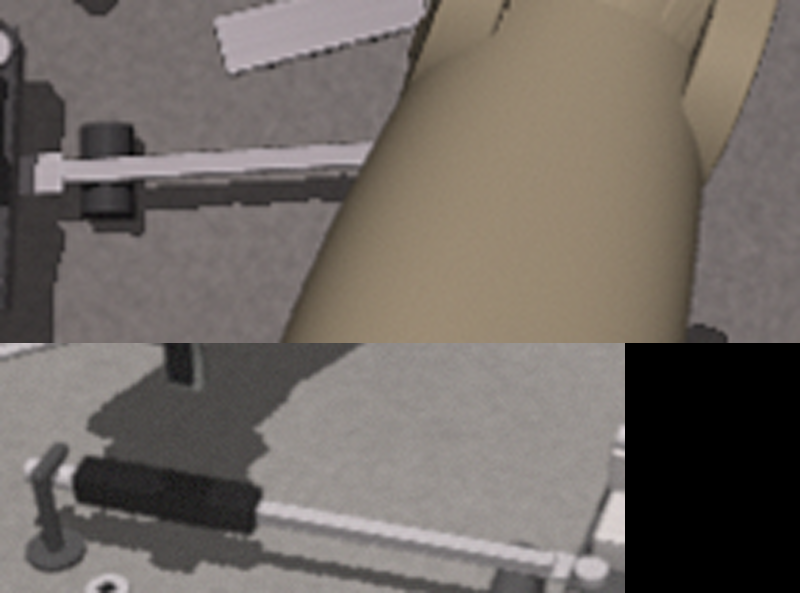

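The bar is parked: the cap is under the holdfast arm and the bar is unmoved with the hand away. Now the packer.

Request:
{"api": "step_arm", "payload": {"moves": [[[35, 25, 20], [0, 0.02, -0.1], 52], [[70, 45, 40], [0, 0.02, -0.2], 52], [[108, 72, 60], [0, 0.02, -0.216], 52], [[108, 72, 87], [0, 0.02, -0.216], 52], [[108, 72, 87], [0, 0.02, -0.216], 52], [[108, 72, 87], [0, 0.02, -0.216], 52]]}}

```text
clock: 8.88
tcp_pos: [0.6555, -0.0233, 0.0738]
orientation: [-0.005, 0.606, 0.795, -0.002]
wrist_force: [-0.2, -0.3, 0.2]
finger_gap: 0.052
grip_force: 0.0
```

```bash
python3 - <<'E'
from h import *
goal([.660,-.0252,.003],np.radians(105.2))
E
```

```text
shift [-3.4  4.5 70.8] rv [-0.0101 -0.0056  0.0028] clock 8.88
```

Request:
{"api": "step_arm", "payload": {"moves": [[[-3, 4, 30], [-0.01, -0.006, 0.003], 52], [[-3, 4, 55], [-0.01, -0.006, 0.003], 52], [[-3, 4, 66], [-0.01, -0.006, 0.003], 52], [[-3, 4, 72], [-0.01, -0.006, 0.003], 52], [[-3, 4, 73], [-0.01, -0.006, 0.003], 52], [[-3, 4, 73], [-0.01, -0.006, 0.003], 52]]}}

```text
clock: 9.38
tcp_pos: [0.6633, -0.0272, 0.0063]
orientation: [0.004, 0.609, 0.793, 0.002]
wrist_force: [-0.5, -0.4, -0.5]
finger_gap: 0.0517
grip_force: 0.0
```

Request:
{"api": "step_arm", "payload": {"moves": [[[0, 0, 0], [0, 0, 0], 30], [[0, 0, 0], [0, 0, 0], 30], [[0, 0, 0], [0, 0, 0], 30], [[0, 0, 0], [0, 0, 0], 30], [[0, 0, 0], [0, 0, 0], 30]], "grip_force": 60}}

```text
clock: 9.8
tcp_pos: [0.6632, -0.0264, 0.0058]
orientation: [0.004, 0.608, 0.794, 0.002]
wrist_force: [-0.7, 0.2, -0.0]
finger_gap: 0.0299
grip_force: 0.2
```

```bash
python3 - <<'E'
from h import *
bar_now();print(tool()[0]); goal([.660,-.0252,.001],np.radians(105.2))
E
```

```text
tip [0.5966 0.2204 0.0111] cap [ 0.6948 -0.1441  0.0126] yaw 105.09 pitch 0.0037 t 9.8 F [-0.7  0.2 -0. ] gap 0.0299
[ 0.66316372 -0.02644846  0.00580059]
shift [ 2.  -2.8  4.8] rv [ 0.0083  0.0037 -0.002 ] clock 9.8
```

Request:
{"api": "step_arm", "payload": {"moves": [[[0, 0, -8], [0, 0, 0], 52], [[2, -3, -8], [0.008, 0.004, 0], 52], [[2, -3, 0], [0.008, 0.004, 0], 52], [[2, -3, 4], [0.008, 0.004, 0], 52], [[2, -3, 5], [0.008, 0.004, 0], 52], [[2, -3, 5], [0.008, 0.004, 0], 52]]}}

```text
clock: 10.3
tcp_pos: [0.6586, -0.0252, -0.001]
orientation: [-0.001, 0.608, 0.794, -0.001]
wrist_force: [-0.3, 0.4, 0.4]
finger_gap: 0.0517
grip_force: 0.0
```

Request:
{"api": "step_arm", "payload": {"moves": [[[0, 0, 0], [0, 0, 0], 28], [[0, 0, 0], [0, 0, 0], 28], [[0, 0, 0], [0, 0, 0], 28], [[0, 0, 0], [0, 0, 0], 28], [[0, 0, 0], [0, 0, 0], 28]], "grip_force": 60}}

```text
clock: 10.72
tcp_pos: [0.6596, -0.0253, 0.0004]
orientation: [-0.0, 0.608, 0.794, 0.0]
wrist_force: [-1.0, 0.2, 0.4]
finger_gap: 0.0314
grip_force: 59.7
```

```bash
python3 - <<'E'
from h import *
goal([.381,.1455,.22],np.radians(179.3))
E
```

```text
shift [ 237.5 -224.6 -219.5] rv [ 2.0000e-04 -6.0000e-04 -1.2955e+00] clock 10.72
```

Request:
{"api": "step_arm", "payload": {"moves": [[[0, 0, -10], [0, 0, 0], 28], [[0, 0, -40], [0, 0, 0], 28], [[0, 0, -80], [0, 0, 0], 28], [[0, 0, -120], [0, 0, 0], 28], [[0, 0, -160], [0, 0, 0], 28], [[0, 0, -200], [0, 0, 0], 28], [[0, 0, -218], [0, 0, 0], 28], [[0, 0, -218], [0, 0, 0], 28]], "grip_force": 100}}

```text
clock: 11.38
tcp_pos: [0.6622, -0.0258, 0.2253]
orientation: [0.004, 0.608, 0.794, 0.003]
wrist_force: [0.1, -0.2, -1.6]
finger_gap: 0.03
grip_force: 99.1
```

```bash
python3 - <<'E'
from h import *
goal([.381,.1455,.22],np.radians(179.3));print(tool()[2]["finger_gap"],tool()[0])
E
```

```text
shift [ 238.6 -227.     2.4] rv [ 0.0055  0.0092 -1.2954] clock 11.38
0.03000128636017109 [ 0.66217879 -0.02580824  0.22533466]
```

Request:
{"api": "step_arm", "payload": {"moves": [[[22, -22, 0], [0, 0, -0.12], 28], [[45, -45, 0], [0, 0, -0.24], 28], [[70, -68, 0], [0, 0, -0.36], 28], [[95, -90, 0], [0, 0, -0.48], 28], [[120, -114, 0], [0, 0, -0.6], 28], [[143, -136, 0], [0, 0, -0.72], 28], [[167, -158, 0], [0, 0, -0.84], 28], [[190, -180, 0], [0.004, 0.007, -0.96], 28]]}}

```text
clock: 12.05
tcp_pos: [0.4334, 0.1118, 0.2169]
orientation: [-0.006, 0.17, 0.985, 0.0]
wrist_force: [0.2, 0.5, -1.3]
finger_gap: 0.0303
grip_force: 99.1
```

```bash
python3 - <<'E'
from h import *
goal([.381,.1455,.15],np.radians(179.3));print(tool()[2]["finger_gap"],tool()[0])
E
```

```text
shift [59.9 14.2 67.6] rv [ 0.0009 -0.0111 -0.3296] clock 12.05
0.030305390902580942 [0.43343675 0.11182168 0.21693233]
```

Request:
{"api": "step_arm", "payload": {"moves": [[[30, 7, 0], [0, 0, -0.12], 28], [[60, 14, 0], [0, -0.01, -0.24], 28], [[60, 14, 20], [0, -0.01, -0.33], 28], [[60, 14, 45], [0, -0.01, -0.33], 28], [[60, 14, 68], [0, -0.01, -0.33], 28], [[60, 14, 68], [0, -0.01, -0.33], 28], [[60, 14, 68], [0, -0.01, -0.33], 28]]}}

```text
clock: 12.63
tcp_pos: [0.382, 0.1447, 0.1494]
orientation: [-0.002, 0.009, 1.0, 0.0]
wrist_force: [-0.0, -0.0, -1.1]
finger_gap: 0.0304
grip_force: 99.1
```

```bash
python3 - <<'E'
from h import *
np.set_printoptions(precision=4,suppress=True)
goal([.381,.1455,.060],np.radians(179.3));print(tool()[0])
im=grab("wrist","pics/w5.png"); cv2.imwrite("pics/top5.png",imaging.read_camera("top")[:,:,::-1])
t=cv2.imread("pics/top5.png")
# predicted packer corners & bearer in wrist
T=tool()[0]
print(proj("wrist",[[T[0]+.103,T[1]-.017,T[2]+.006],[T[0]+.103,T[1]+.017,T[2]+.006]]))
cv2.imwrite("pics/w5c.png",cv2.resize(im[:,:,::-1],(640,480)))
E
```

```text
shift [ 0.7  0.8 89.4] rv [ 0.0001 -0.0031 -0.0053] clock 12.63
[0.382  0.1447 0.1494]
[[282.999  486.8766]
 [348.6656 485.8713]]
```

View pics/w5c.png

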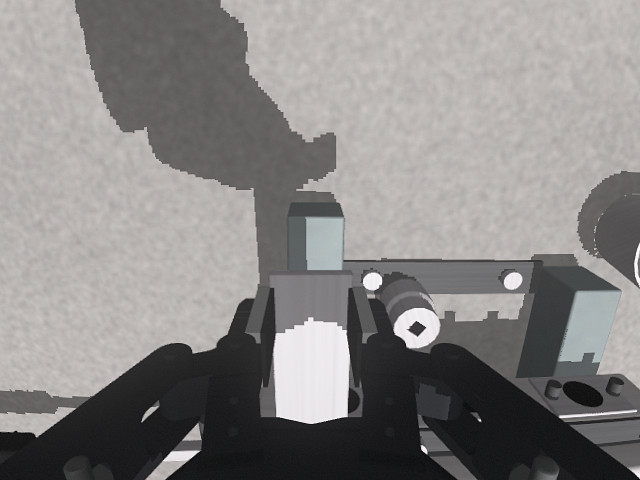

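In the wrist view the packer is held straight. Its rear edge runs from (270,272) to (353,272), its sides go down to (275,415) and (348,415), and the bearer's end top edge is about (304..343, 217).

```bash
python3 - <<'E'
from h import *
np.set_printoptions(precision=4,suppress=True)
z=.1494
print("packer",onplane("wrist",[(270,272),(353,272),(275,410),(348,410)],z+.006))
print("bearer",onplane("wrist",[(305,217),(343,217),(306,268),(344.5,268)],.044))
im=cv2.imread("pics/w5.png");print(im[240,280:350].tolist()[::3])
g=cv2.cvtColor(im,cv2.COLOR_BGR2GRAY).astype(int)
for r in (230,250,262): 
    d=np.diff(g[r,275:360]);print(r,[(275+i,d[i]) for i in np.where(abs(d)>12)[0]])
for r in (280,300,330,360,390):
    d=np.diff(g[r,255:375]);print(r,[(255+i,d[i]) for i in np.where(abs(d)>25)[0]])
E
```

```text
packer [[0.3661 0.1281 0.1554]
 [0.3668 0.1616 0.1554]
 [0.4373 0.1264 0.1554]
 [0.4379 0.1607 0.1554]]
bearer [[0.3752 0.1406 0.044 ]
 [0.3757 0.1668 0.044 ]
 [0.4136 0.1404 0.044 ]
 [0.4141 0.1683 0.044 ]]
[[98, 99, 101], [100, 102, 104], [100, 100, 103], [96, 96, 91], [99, 98, 94], [99, 98, 93], [99, 99, 93], [98, 97, 92], [97, 96, 92], [188, 185, 176], [186, 184, 173], [186, 185, 174], [188, 186, 175], [187, 186, 174], [189, 187, 177], [188, 187, 176], [189, 187, 176], [190, 189, 177], [191, 190, 179], [193, 191, 182], [194, 193, 182], [129, 127, 122], [178, 179, 183], [176, 177, 179]]
230 [(np.int64(305), np.int64(70)), (np.int64(306), np.int64(19)), (np.int64(341), np.int64(-17)), (np.int64(342), np.int64(-30)), (np.int64(343), np.int64(26))]
250 [(np.int64(286), np.int64(-16)), (np.int64(305), np.int64(71)), (np.int64(306), np.int64(22)), (np.int64(341), np.int64(-20)), (np.int64(342), np.int64(-32)), (np.int64(343), np.int64(33))]
262 [(np.int64(306), np.int64(70)), (np.int64(307), np.int64(21)), (np.int64(340), np.int64(-17)), (np.int64(341), np.int64(-29)), (np.int64(342), 
[... 290 characters left out ...]
354), np.int64(39)), (np.int64(367), np.int64(-32))]
330 [(np.int64(260), np.int64(-29)), (np.int64(274), np.int64(35)), (np.int64(275), np.int64(43)), (np.int64(284), np.int64(84)), (np.int64(285), np.int64(34)), (np.int64(345), np.int64(-42)), (np.int64(346), np.int64(-120)), (np.int64(347), np.int64(-30)), (np.int64(361), np.int64(51))]
360 [(np.int64(271), np.int64(36)), (np.int64(272), np.int64(56)), (np.int64(273), np.int64(75)), (np.int64(349), np.int64(-129)), (np.int64(350), np.int64(-43))]
390 [(np.int64(259), np.int64(47)), (np.int64(274), np.int64(103)), (np.int64(275), np.int64(32)), (np.int64(347), np.int64(-61)), (np.int64(348), np.int64(-132)), (np.int64(361), np.int64(-30))]
```

Request:
{"api": "step_arm", "payload": {"moves": [[[1, 2, 35], [0, 0, -0.005], 28], [[1, 2, 70], [0, 0, -0.005], 28], [[1, 2, 90], [0, 0, -0.005], 28], [[1, 2, 98], [0, 0, -0.005], 28], [[1, 2, 101], [0, 0, -0.005], 28], [[1, 2, 101], [0, 0, -0.005], 28]]}}

```text
clock: 13.23
tcp_pos: [0.3843, 0.1472, 0.0506]
orientation: [0.001, 0.006, 1.0, 0.001]
wrist_force: [1.1, 0.2, -0.7]
finger_gap: 0.03
grip_force: 99.1
```

Request:
{"api": "step_arm", "payload": {"moves": [[[0, 0, 1], [0, 0, 0], 28], [[0, 0, 2], [0, 0, 0], 28], [[0, 0, 3], [0, 0, 0], 28], [[0, 0, 3], [0, 0, 0], 28]]}}

```text
clock: 13.57
tcp_pos: [0.3841, 0.1472, 0.0476]
orientation: [0.002, 0.006, 1.0, 0.001]
wrist_force: [0.1, 0.8, -1.5]
finger_gap: 0.0302
grip_force: 99.1
```

Request:
{"api": "step_arm", "payload": {"moves": [[[0, 0, 1], [0, 0, 0], 28], [[0, 0, 2], [0, 0, 0], 28], [[0, 0, 2], [0, 0, 0], 28]]}}

```text
clock: 13.82
tcp_pos: [0.3835, 0.1471, 0.0449]
orientation: [0.001, 0.006, 1.0, 0.001]
wrist_force: [0.2, -0.2, -2.7]
finger_gap: 0.03
grip_force: 99.2
```

Request:
{"api": "step_arm", "payload": {"moves": [[[0, 0, 1], [0, 0, 0], 28], [[0, 0, 2], [0, 0, 0], 28], [[0, 0, 2], [0, 0, 0], 28]]}}

```text
clock: 14.07
tcp_pos: [0.3836, 0.1472, 0.0445]
orientation: [0.001, 0.006, 1.0, 0.0]
wrist_force: [-5.9, -1.3, 17.3]
finger_gap: 0.03
grip_force: 101.6
```

Request:
{"api": "step_arm", "payload": {"moves": [[[0, 0, -2.7], [0, 0, 0], 28], [[-5, 0, -2.7], [0, 0, 0], 28], [[-11, 0, -2.7], [0, 0, 0], 28], [[-17, 0, -2.7], [0, 0, 0], 28], [[-23, 0, -2.7], [0, 0, 0], 28], [[-28, 0, -2.7], [0, 0, 0], 28], [[-28, 0, -2.7], [0, 0, 0], 28]]}}

```text
clock: 14.65
tcp_pos: [0.4131, 0.1467, 0.0456]
orientation: [0.001, 0.007, 1.0, 0.001]
wrist_force: [0.2, 0.6, -1.9]
finger_gap: 0.0303
grip_force: 99.1
```

Request:
{"api": "step_arm", "payload": {"moves": [[[-6, 0, 0], [0, 0, 0], 28], [[-12, 0, 0], [0, 0, 0], 28], [[-18, 0, 0], [0, 0, 0], 28], [[-24, 0, 0], [0, 0, 0], 28], [[-30, 0, 0], [0, 0, 0], 28], [[-36, 0, 0], [0, 0, 0], 28], [[-39, 0, 0], [0, 0, 0], 28], [[-39, 0, 0], [0, 0, 0], 28]]}}

```text
clock: 15.32
tcp_pos: [0.4515, 0.1463, 0.0458]
orientation: [0.001, 0.006, 1.0, 0.001]
wrist_force: [0.4, -1.1, -2.0]
finger_gap: 0.0298
grip_force: 99.1
```

Request:
{"api": "step_arm", "payload": {"moves": [[[0, 0, 1], [0, 0, 0], 28], [[0, 0, 1.6], [0, 0, 0], 28], [[0, 0, 1.6], [0, 0, 0], 28], [[0, 0, 1], [0, 0, 0], 34], [[0, 0, 1], [0, 0, 0], 40], [[0, 0, 1], [0, 0, 0], 44], [[0, 0, 1], [0, 0, 0], 44]], "grip_force": 20}}

```text
clock: 15.9
tcp_pos: [0.4503, 0.1463, 0.0447]
orientation: [0.001, 0.006, 1.0, 0.001]
wrist_force: [-0.2, -1.0, 0.3]
finger_gap: 0.044
grip_force: 0.0
```

Request:
{"api": "step_arm", "payload": {"moves": [[[0, 0, -10], [0, 0, 0], 44], [[5, 0, -40], [0, 0, 0], 44], [[20, 0, -80], [0, 0, 0], 44], [[30, 0, -120], [0, 0, 0], 44], [[30, 0, -160], [0, 0, 0], 44], [[30, 0, -180], [0, 0, 0], 50], [[30, 0, -180], [0, 0, 0], 60]]}}

```text
clock: 16.48
tcp_pos: [0.4228, 0.147, 0.2301]
orientation: [0.006, 0.006, 1.0, 0.001]
wrist_force: [0.8, 0.1, -0.2]
finger_gap: 0.0598
grip_force: 0.0
```

```bash
python3 - <<'E'
from h import *
np.set_printoptions(precision=4,suppress=True)
t=grab("top","pics/top6.png")[:,:,::-1];w=grab("wrist","pics/w6.png")
o=np.zeros((600,800,3),np.uint8)
o[:]=cv2.resize(t[200:350,240:440],(800,600),interpolation=cv2.INTER_CUBIC)
cv2.imwrite("pics/t6c.png",o)
print(proj("top",[[.434,.146,.05]]))
goal([.5925,-.134,.17],np.radians(93.1),.0136)
E
```

```text
[[263.3024 312.8485]]
shift [-175.1 -278.5   55.7] rv [ 0.0144 -0.0087  1.5041] clock 16.58
```

View pics/t6c.png

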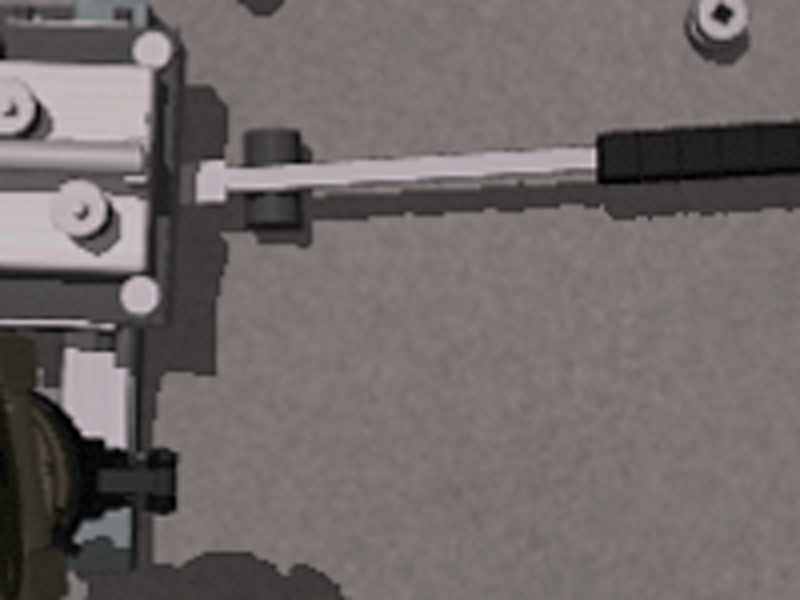

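The packer lies straight on the low bearer, at crop (97,400) and reaching under the head. The bar is still parked: blade step at crop (226,181), handle front at (598,160).

```bash
python3 - <<'E'
from h import *
np.set_printoptions(precision=4,suppress=True)
f=lambda L:[(240+a/4,200+b/4) for a,b in L]
print(onplane("top",f([(226,181)]),.055),onplane("top",f([(598,159)]),.064))
print("packer side edges",onplane("top",f([(63,365),(127,365)]),.05), "rear hidden")
w=cv2.imread("pics/w6.png")
m=((w.min(2)>200)*255).astype(np.uint8)
n,l,s,c=cv2.connectedComponentsWithStats(m); 
for i in np.argsort(-s[1:,4])[:4]+1: print(s[i],c[i])
E
```

```text
[[0.5755 0.0775 0.055 ]] [[ 0.5862 -0.1164  0.064 ]]
packer side edges [[0.479  0.1625 0.05  ]
 [0.4792 0.1288 0.05  ]] rear hidden
[ 270  356  129   40 3780] [338.6741 374.1495]
[ 521  354   88   38 2231] [570.8207 369.8588]
[ 292  217   38   55 1981] [310.7138 243.1565]
[ 575  134   65   88 1195] [595.4092 173.4452]
```

Request:
{"api": "step_arm", "payload": {"moves": [[[-5, -35, 0], [0, 0, 0.12], 60], [[-10, -70, 0], [0, 0, 0.24], 60], [[-25, -105, 0], [0, 0, 0.36], 60], [[-50, -135, 0], [0, 0, 0.48], 60], [[-75, -165, 0], [0, 0, 0.6], 60], [[-100, -195, 0], [0, 0, 0.72], 60], [[-125, -225, 5], [0, 0, 0.84], 60], [[-150, -250, 10], [0, 0, 0.96], 60]]}}

```text
clock: 17.25
tcp_pos: [0.567, -0.1075, 0.2122]
orientation: [-0.001, 0.471, 0.882, 0.001]
wrist_force: [0.5, 0.5, 0.0]
finger_gap: 0.0598
grip_force: 0.0
```

```bash
python3 - <<'E'
from h import *
goal([.590,-.134,.15],np.radians(93.1),.0136)
E
```

```text
shift [-34.9   4.4  62.2] rv [ 0.0031 -0.0153  0.5367] clock 17.25
```

Request:
{"api": "step_arm", "payload": {"moves": [[[-10, 1, 0], [0, 0, 0.12], 60], [[-20, 2, 0], [0, 0, 0.24], 60], [[-36, 5, 15], [0, 0, 0.36], 60], [[-36, 5, 30], [0, 0, 0.48], 60], [[-36, 3, 50], [0, -0.015, 0.537], 60], [[-36, 3, 62], [0, -0.015, 0.537], 60], [[-36, 3, 62], [0, -0.015, 0.537], 60]]}}

```text
clock: 17.83
tcp_pos: [0.5864, -0.1323, 0.1469]
orientation: [0.002, 0.685, 0.728, -0.004]
wrist_force: [-0.9, -0.1, -0.3]
finger_gap: 0.0599
grip_force: 0.0
```

```bash
python3 - <<'E'
from h import *
print(tool()[0]);goal([.588,-.136,.0468],np.radians(93.1),.0136)
E
```

```text
[ 0.58642783 -0.13231688  0.14692262]
shift [ -2.8   1.7 100.1] rv [-0.0031 -0.0041  0.0069] clock 17.83
```

Request:
{"api": "step_arm", "payload": {"moves": [[[-3, 2, 35], [0, 0, 0.007], 60], [[-3, 2, 65], [0, 0, 0.007], 60], [[-3, 2, 85], [0, 0, 0.007], 60], [[-3, 2, 95], [0, 0, 0.007], 60], [[-3, 2, 100], [0, 0, 0.007], 60], [[-3, 2, 100], [0, 0, 0.007], 60], [[-3, 2, 100], [0, 0, 0.007], 60]]}}

```text
clock: 18.42
tcp_pos: [0.5933, -0.1378, 0.0537]
orientation: [0.007, 0.688, 0.726, -0.002]
wrist_force: [0.6, -1.2, 0.7]
finger_gap: 0.0596
grip_force: 0.0
```

```bash
python3 - <<'E'
from h import *
bar_now();print(tool()[0]);goal([.588,-.136,.0468],np.radians(93.1),.0136)
E
```

```text
tip [0.5794 0.1175 0.0564] cap [ 0.5999 -0.2594  0.0617] yaw 93.11 pitch 0.0138 t 18.42 F [ 0.6 -1.2  0.7] gap 0.0596
[ 0.59332588 -0.13778157  0.05367871]
shift [ 2.2 -5.3  6.8] rv [0.007  0.0002 0.0001] clock 18.42
```

Request:
{"api": "step_arm", "payload": {"moves": [[[1, -3, 4], [0.007, 0, 0], 60], [[2, -5, 7], [0.007, 0, 0], 60], [[2, -5, 7], [0.007, 0, 0], 45], [[2, -5, 7], [0.007, 0, 0], 34], [[2, -5, 7], [0.007, 0, 0], 28], [[2, -5, 7], [0.007, 0, 0], 24], [[2, -5, 7], [0.007, 0, 0], 20], [[2, -5, 7], [0.007, 0, 0], 20]], "grip_force": 30}}

```text
clock: 19.08
tcp_pos: [0.5883, -0.136, 0.0464]
orientation: [0.005, 0.688, 0.726, -0.005]
wrist_force: [1.0, 0.6, 3.7]
finger_gap: 0.0259
grip_force: 31.1
```

Request:
{"api": "step_arm", "payload": {"moves": [[[0, 0, 0], [0, 0, 0], 20], [[0, 0, 0], [0, 0, 0], 20], [[0, 0, 0], [0, 0, 0], 20]], "grip_force": 100}}

```text
clock: 19.33
tcp_pos: [0.5883, -0.136, 0.0466]
orientation: [0.005, 0.688, 0.726, -0.005]
wrist_force: [-0.0, 0.8, 4.2]
finger_gap: 0.0235
grip_force: 101.2
```

```bash
python3 - <<'E'
from h import *
bar_now();print(tool()[0])
E
```

```text
tip [0.5745 0.1192 0.0494] cap [ 0.5949 -0.2577  0.0546] yaw 93.11 pitch 0.0137 t 19.33 F [-0.   0.8  4.2] gap 0.0235
[ 0.58834136 -0.13603868  0.04659253]
```

Request:
{"api": "step_arm", "payload": {"moves": [[[0, 0, 2], [0, 0.01, 0], 20], [[0, 0, 4], [0, 0.021, 0], 20], [[0, 0, 4.5], [0, 0.024, 0], 20], [[0, -5, 4.5], [0, 0.024, 0.02], 20], [[0, -10, 4.5], [0, 0.024, 0.04], 20], [[0, -15, 4.5], [0, 0.024, 0.06], 20], [[0, -20, 4.5], [0, 0.024, 0.078], 20], [[0, -25, 4.5], [0, 0.024, 0.097], 20]]}}

```text
clock: 20.0
tcp_pos: [0.5669, -0.136, 0.0435]
orientation: [-0.002, 0.722, 0.691, 0.008]
wrist_force: [9.2, 10.8, 6.7]
finger_gap: 0.0233
grip_force: 101.7
```

Request:
{"api": "step_arm", "payload": {"moves": [[[0, 0, 0], [0, 0, 0], 20], [[0, 0, 0], [0, 0, 0], 20]]}}

```text
clock: 20.17
tcp_pos: [0.5663, -0.136, 0.0434]
orientation: [-0.002, 0.722, 0.691, 0.007]
wrist_force: [6.7, 9.0, 7.1]
finger_gap: 0.0237
grip_force: 101.9
```

```bash
python3 - <<'E'
from h import *
bar_now();print(tool()[0])
for p in (.05,.15,.25,.33):
    L=.0665
    bar_goal([.5765,.052+.021*np.sin(p)+L*np.cos(p)-.003*p/.33,.030+.021*np.cos(p)-L*np.sin(p)],87.6,p)
E
```

```text
tip [0.5774 0.1192 0.0531] cap [ 0.5609 -0.2579  0.048 ] yaw 87.5 pitch -0.0136 t 20.17 F [6.7 9.  7.1] gap 0.0237
[ 0.56628968 -0.13600205  0.04337589]
tcp [ 0.5658 -0.1364  0.0541]
shift [ -0.2  -0.4 -10.8] rv [ 0.007  -0.0636 -0.002 ] clock 20.17
tcp [ 0.5659 -0.1339  0.0728]
shift [  2.5  -0.3 -29.4] rv [ 0.0069 -0.1636 -0.0024] clock 20.17
tcp [ 0.5661 -0.1296  0.091 ]
shift [  7.   -0.2 -47.6] rv [ 0.0068 -0.2636 -0.0027] clock 20.17
tcp [ 0.5663 -0.1249  0.1052]
shift [ 11.9  -0.  -61.7] rv [ 0.0067 -0.3436 -0.003 ] clock 20.17
```

Request:
{"api": "step_arm", "payload": {"moves": [[[0, 0, -2], [0, -0.013, 0], 20], [[0, 0, -4], [0, -0.025, 0], 20], [[0, 0, -6], [0, -0.037, 0], 20], [[0, 0, -8], [0, -0.049, 0], 20], [[0, 0, -10], [0, -0.06, 0], 20], [[0, 0, -12], [0, -0.071, 0], 20], [[0.5, 0, -14], [0, -0.081, 0], 20], [[0.5, 0, -16], [0, -0.092, 0], 20]]}}

```text
clock: 20.83
tcp_pos: [0.5658, -0.1361, 0.0586]
orientation: [0.03, 0.722, 0.691, -0.027]
wrist_force: [6.5, 5.2, -0.8]
finger_gap: 0.0235
grip_force: 101.1
```

Request:
{"api": "step_arm", "payload": {"moves": [[[0, 0, -2], [0, -0.011, 0], 20], [[0.5, 0, -4], [0, -0.022, 0], 20], [[1, 0, -6], [0, -0.033, 0], 20], [[1.5, 0, -8], [0, -0.044, 0], 20], [[2, 0, -10], [0, -0.055, 0], 20], [[2, 0, -13], [0, -0.07, 0], 20], [[2, 0, -13], [0, -0.07, 0], 20], [[2, 0, -13], [0, -0.07, 0], 20]]}}

```text
clock: 21.5
tcp_pos: [0.5627, -0.1338, 0.0701]
orientation: [0.052, 0.72, 0.69, -0.055]
wrist_force: [1.6, -0.6, -2.6]
finger_gap: 0.0235
grip_force: 100.5
```

```bash
python3 - <<'E'
from h import *
bar_now();print(tool()[0])
E
```

```text
tip [0.5734 0.1196 0.0378] cap [ 0.5576 -0.2532  0.0948] yaw 87.57 pitch 0.1516 t 21.5 F [ 1.6 -0.6 -2.6] gap 0.0235
[ 0.56268785 -0.13378036  0.07012527]
```

Request:
{"api": "step_arm", "payload": {"moves": [[[0, 0, -1], [0, 0, 0], 20], [[-8, 0, -1.5], [0, 0, 0], 20], [[-18, 0, -2], [0, 0, 0], 20], [[-30, 0, -3], [0, 0, 0], 20], [[-45, 0, -4], [0, 0, 0], 20], [[-55, 0, -10], [0, 0, 0], 20], [[-55, 0, -35], [0, 0, 0], 20], [[-55, 0, -60], [0, 0, 0], 20]]}}

```text
clock: 22.17
tcp_pos: [0.5591, -0.1811, 0.1371]
orientation: [0.05, 0.721, 0.689, -0.056]
wrist_force: [0.9, -0.2, -5.6]
finger_gap: 0.024
grip_force: 99.7
```

```bash
python3 - <<'E'
from h import *
bar_now();print(tool()[0])
goal([.445,-.20,.06],np.radians(92),0)
goal([.445,-.20,.0065],np.radians(92),0)
t=grab("top","pics/top7.png")
E
```

```text
tip [0.5706 0.0723 0.1049] cap [ 0.5538 -0.3006  0.1617] yaw 87.41 pitch 0.1509 t 22.17 F [ 0.9 -0.2 -5.6] gap 0.024
[ 0.55912309 -0.18112431  0.13713279]
shift [ -12.1 -112.8   80.4] rv [-0.0109  0.1506 -0.0803] clock 22.17
shift [  -4.1 -112.5  133.3] rv [-0.0109  0.1506 -0.0803] clock 22.17
```

Request:
{"api": "step_arm", "payload": {"moves": [[[-5, -35, 0], [0, 0.04, -0.02], 20], [[-5, -70, 10], [0, 0.08, -0.05], 20], [[5, -100, 30], [-0.01, 0.13, -0.08], 20], [[12, -113, 60], [-0.011, 0.15, -0.08], 20], [[16, -113, 90], [-0.011, 0.15, -0.08], 20], [[19, -113, 115], [-0.011, 0.15, -0.08], 20], [[20, -113, 125], [-0.011, 0.15, -0.08], 20], [[20, -113, 125], [-0.011, 0.15, -0.08], 20]]}}

```text
clock: 22.88
tcp_pos: [0.4458, -0.1733, 0.009]
orientation: [-0.0, 0.694, 0.72, 0.0]
wrist_force: [0.2, -0.3, -6.3]
finger_gap: 0.0238
grip_force: 100.5
```

```bash
python3 - <<'E'
from h import *
bar_now();print(tool()[0])
goal([.445,-.178,.0068],np.radians(92),0)
E
```

```text
tip [0.4365 0.0821 0.0154] cap [ 0.4503 -0.2952  0.0153] yaw 92.1 pitch -0.0004 t 22.88 F [ 0.2 -0.3 -6.3] gap 0.0238
[ 0.44583827 -0.17333736  0.00900586]
shift [-4.6 -1.   2.2] rv [-0.0003 -0.0004  0.0017] clock 22.88
```

Request:
{"api": "step_arm", "payload": {"moves": [[[-8, 0, 1], [0, 0, 0], 20], [[-8, 0, 2.5], [0, 0, 0], 20], [[-8, 0, 2.5], [0, 0, 0], 20], [[-8, 0, 2], [0, 0, 0], 32], [[-8, 0, 2], [0, 0, 0], 45], [[-8, 0, 2], [0, 0, 0], 60], [[-8, 0, 2], [0, 0, 0], 60]], "grip_force": 20}}

```text
clock: 23.47
tcp_pos: [0.4491, -0.1818, 0.0102]
orientation: [0.003, 0.694, 0.72, 0.001]
wrist_force: [-0.3, -0.0, 0.2]
finger_gap: 0.0601
grip_force: 0.0
```

Request:
{"api": "step_arm", "payload": {"moves": [[[0, 0, -15], [0, 0, 0], 60], [[0, 0, -50], [0, 0, 0], 60], [[0, 0, -90], [0, 0, 0], 60], [[0, 0, -130], [0, 0, 0], 60], [[0, 0, -170], [0, 0, 0], 60], [[-60, 0, -180], [0, 0, 0], 60], [[-100, 0, -180], [0, 0, 0], 60], [[-100, 0, -180], [0, 0, 0], 60]]}}

```text
clock: 24.13
tcp_pos: [0.4529, -0.2857, 0.1919]
orientation: [0.005, 0.694, 0.72, 0.0]
wrist_force: [1.0, 0.2, 0.4]
finger_gap: 0.0605
grip_force: 0.0
```

```bash
python3 - <<'E'
from h import *
np.set_printoptions(precision=4,suppress=True)
t=grab("top","pics/top8.png")[:,:,::-1]
cv2.imwrite("pics/t8c.png",cv2.resize(t[180:360,130:490],(800,400),interpolation=cv2.INTER_CUBIC))
E
```

```text
(no output)
```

View pics/t8c.png

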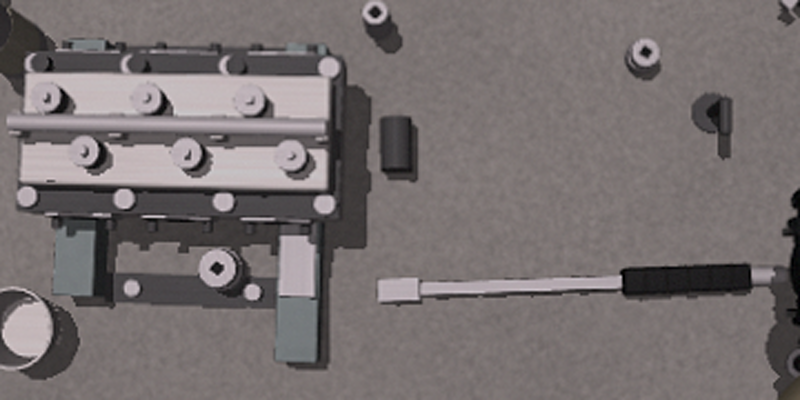

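The head sits level, with the packer under it (rear edge at crop v≈297, so its centre is at about −86 mm). The bar lies clear, with its tip at crop (378,290), and the hand is free.

```bash
python3 -c "
from h import *
print(env.hand_in())"
```

```text
the job is handed in; nothing more can be done
None
```

I carried out every step and handed the job in after about 24 s of robot time; no verdict came back. In the last picture the head sits on the packer, whose centre is about 86 mm to −x of the bearers' middle. The bar lies on the bench clear of the head, and the gripper was holding nothing and raised clear; levelness and contact forces were not measured directly.

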